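# Close the packed sample case

### The job

Two grey sample cases stand open on the worktop, one packed with vials and one empty. Lower the lid of the case that holds the vials, gently and without letting it slam, until it is fully closed on its base; leave the empty case open.

Things in the scene. Friction and masses are not known exactly. Their poses are not given: they have to be found in the camera images.
- case_lid (a joint): Lid angle of the case with the vials, rad: 0 closed, 1.57 upright, 1.9 stop. Grey clamshell, 124 mm deep, 144 wide, opening towards the robot, turned up to 43 degrees, immovable. Base 55 mm high, lid 14 thick, closed height 69, top flat; vials stand below it. The stiff hinge holds the lid where it is left; 1.5 N at its free edge moves it: push it over from behind and press it down with closed fingers.
- case_lip (a point): Middle of that lid's free edge, on its outer face (top when closed, back when open), 124 mm from the hinge line. Lid axes: x from free edge to hinge, y along the hinge, z out of the outer face (up when closed). A black catch, 32 mm wide, stands 4 mm out from the free edge here.
- case_hinge (a point): Middle of the hinge line of the same case, at the far upper edge of its base, 55 mm above the worktop; does not move. Case axes: x level, from the front of the case to its back (away from the robot), y along the hinge to the left, z up. The lid's outer face lies 14 mm from the hinge line.
- spare_lid (a joint): Lid angle, rad, of the empty case, of the same make and size: 0 closed, 1.57 upright. It stands open to the left or right of the other, with at least 40 mm between them, and is to stay so.

How it is judged (in metres and radians):
At the end, for the whole second after the job is handed in: The lid of the case with the vials is closed to within 0.09 rad (about 11 mm at its free edge), and the empty case's lid still stands open (more than 1.15 rad) (value of joint case_lid below 0.09 rad and value of joint spare_lid above 1.15 rad); the robot touches nothing.
It fails at once if the lid of the vial case is slammed (it closes faster than 4 rad/s, 0.5 m/s at its free edge) (velocity of joint case_lid below -4 rad/s).
It fails at once if the lid of the empty case is lowered (below 1.15 rad) (value of joint spare_lid below 1.15 rad).
It also fails if it takes over 32 s, if anything falls off the work surface, if the arm or the gripper's body presses on something with over 40 N, if the wrist force passes 120 N, or if a joint passes its speed limit or range.

### The arm

A 6-joint arm with a two-finger parallel gripper is mounted at the origin on a cart in front of the work surface, level with it; the furniture and walls round the work are solid. World frame = base frame: x ahead of the robot, y to its left, z up, the work surface at z = 0. Lengths are in m, angles in degrees, forces in N, time in s.
With the tool pointing down it reaches from about 0.375 to 0.975 m from the base axis. Payload 3.8 kg.
Tool frame: the origin (TCP) lies midway between the tips of the shut fingers; the grasp point (between the pads) lies 19 mm behind it (arm.grasp_offset is the distance from the TCP to the grasp point, in m); z points along the fingers, y is the line along which they close (so a half turn about z gives the same grasp; the last joint's range is limited). The gripper opens to 88 mm and grips with 3 to 60 N. Pads are 18 mm wide; open, the fingers measure 123 mm over their backs; the gripper's body (75 mm by 187 mm) begins 45 mm behind the grasp point.
Start: joints at [-78.661, 15.12, 91.902, -0, 72.978, -2.114], TCP at [0.157, -0.656, 0.239] pointing down, gripper open.
Joint ranges: [-150.88, 150.88], [-54.13, 125.18], [17.81, 147.31], [-75.09, 255.09], [0, 152.58], [-146.25, 146.25]. Speed limits (degrees/s): [147.25, 147.25, 180, 180, 180, 180].

### API

Orientations are given as a 3x3 rotation matrix whose columns are the frame's x, y, z axes.
In Python, from bench import arm, viewer gives the robot as it stands.
- The arm moves only by the tool arm_command, never from a script. Its arguments are lists of equal length, an entry for each row: "twist": the turn, a rotation vector about the world's x, y, z in degrees, a list of three; "offset": the shift along the world's x, y, z in mm, a list of three; "claw": the gripper's target within -1 to 1 (fully open at 1, half-way at 0, shut at -1). A call has 1 to 20 rows; each row shifts and turns the commanded pose from where the row before left it; what a row does not reach is not made up. A row lasts 1/10 s, in which the tool goes at most 50 mm and 8.59 degrees, less where a joint would pass 70% of its speed; a pose out of reach is approached as far as the arm can. A call is refused whole if a number of a shift passes 50 or a number of a turn 8.59, either way. A call with a gripper value outside its range is refused whole. The fingers move at their own pace and stop on an object; the grip force is fixed at half the most. Time passes only in rows, so rows that do not move let the fingers close. It gives the time, the measured TCP pose, the force, the opening and the grip force at its end, in the units of the state.
- arm.observe(): the state, without advancing time (a new reading comes with each control period).
- viewer.read_camera(name): name is "scene" or "top" or "wrist"; returns the picture (480x640x3 uint8, red, green, blue); there is no depth.
- viewer.camera_params(name): a dict with "intrinsics" (3x3 intrinsics, pixels), "R" (3x3) and "t" (3): a world point X has camera coordinates R X + t. Camera axes: x right, y down, z forward; pixel columns grow to the right and rows downward; lengths in m; the calibration is good to about 2 mm. The wrist camera is an equidistant fisheye: a pixel r from the principal point sees the ray r / f radians off the axis. A picture is of the moment at which its call begins: read the wrist's pose just before it. camera_params takes no time and is no camera call; for the wrist camera it gives the pose at the moment of the call.
- arm.close_job(): hands the job in; it is judged then, once.
The state is a dict: "time_s": time; "qpos": joint angles; "joint_vel": joint speeds; "tau": joint torques, N m; "tcp_pos": TCP position; "orientation": TCP orientation; "force": force on the tool from outside, world axes, zero at the start; "wrist_torque": the same for the moment, N m; "grip_width": opening from 0.0 (shut) to 1.0 (fully open); "finger_force": force on a finger pad.
Only numpy, scipy, OpenCV 4.12 (cv2) and the standard library are available. Lean on these libraries where they do the work, as an engineer would, in place of code of your own. Each camera call takes 0.05 s, during which the arm holds its last target. There are 200 camera calls.

## Working session

There is one attempt and no reset: what is moved stays moved. The work goes in short steps, Python scripts to look and compute and a tool call to move; the robot and the scene stay as the last step left them, time stands still between calls to the robot, and variables do not carry over. Pictures are saved under pics/ and viewed, at most 10 in all, crops included, and the job is handed in when it is done.

Besides the shell and the picture viewer there is one more tool, called after ">>>" by a JSON object that holds its "name" and its "arguments". arm_command: Moves the arm, as the interface text tells. Its arguments: {"type":"object","properties":{"twist":{"type":"array"},"offset":{"type":"array"},"claw":{"type":"array"}},"required":["twist","offset","claw"]}

```bash
mkdir -p pics; python3 - <<'E'
from bench import arm, viewer
import cv2,numpy as np
for n in("scene","top"):
    im=viewer.read_camera(n); cv2.imwrite(f"pics/{n}1.png",im[:,:,::-1])
    p=viewer.camera_params(n); print(n,p["intrinsics"],np.round(p["R"],3),np.round(-p["R"].T@p["t"],3))
s=arm.observe(); print(s["time_s"],np.round(s["orientation"],3),s["tcp_pos"])
E
```

```text
scene [[571.62450831   0.         324.30911825]
 [  0.         571.62450831 238.85102972]
 [  0.           0.           1.        ]] [[-0.901 -0.433 -0.016]
 [-0.164  0.375 -0.912]
 [ 0.401 -0.82  -0.409]] [0.005 1.033 0.626]
top [[488.67605336   0.         322.75275716]
 [  0.         488.67605336 229.94129822]
 [  0.           0.           1.        ]] [[-0.025 -1.    -0.003]
 [-0.994  0.025 -0.106]
 [ 0.106  0.001 -0.994]] [ 0.389 -0.003  1.075]
0.1 [[ 0.973  0.233 -0.   ]
 [ 0.233 -0.973  0.002]
 [ 0.    -0.002 -1.   ]] [ 0.15691382 -0.6558184   0.23749394]
```

View pics/scene1.png

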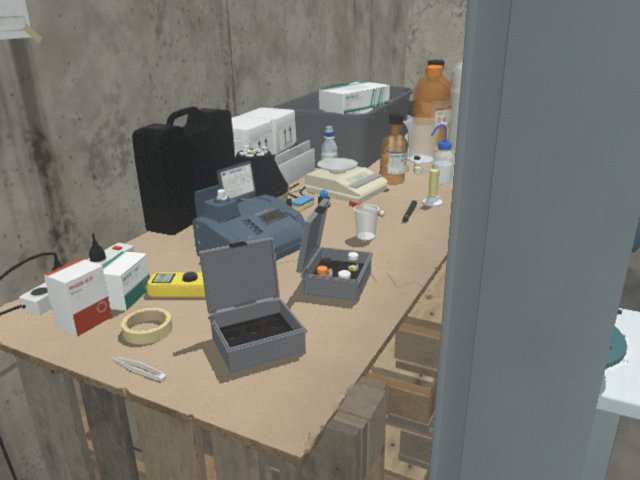

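View pics/top1.png

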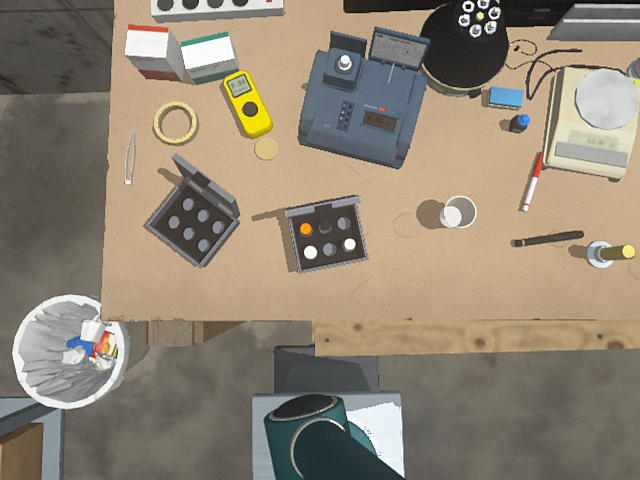

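The scene shows the empty case in front at (255,310) and the vial case behind it at (335,265). In the top view the vial case is at (328,235), with the blue device behind it at (365,110). The empty case is to the left at (195,215). I'll zoom in.

```bash
python3 - <<'E'
import cv2,numpy as np
a=cv2.imread("pics/top1.png")[140:290,270:420]; b=cv2.imread("pics/scene1.png")[180:310,270:400]
a=cv2.resize(a,(600,600),interpolation=cv2.INTER_CUBIC)
cv2.imwrite("pics/topz.png",a);cv2.imwrite("pics/scz.png",cv2.resize(b,(585,585),interpolation=cv2.INTER_CUBIC))
E
```

```text
(no output)
```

View pics/topz.png

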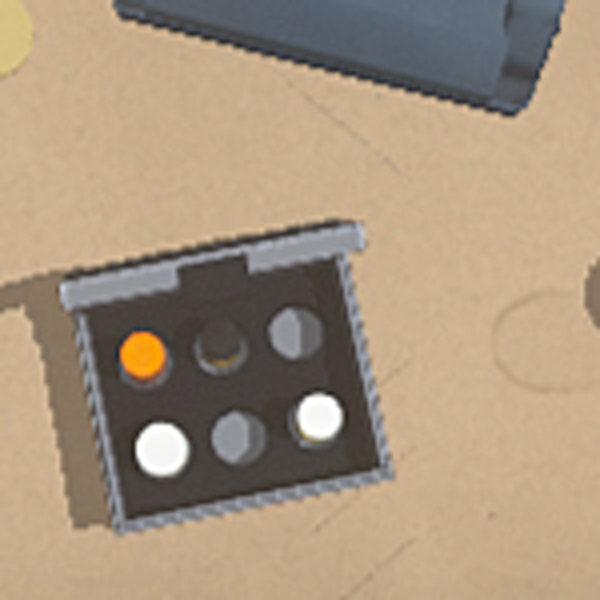

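View pics/scz.png

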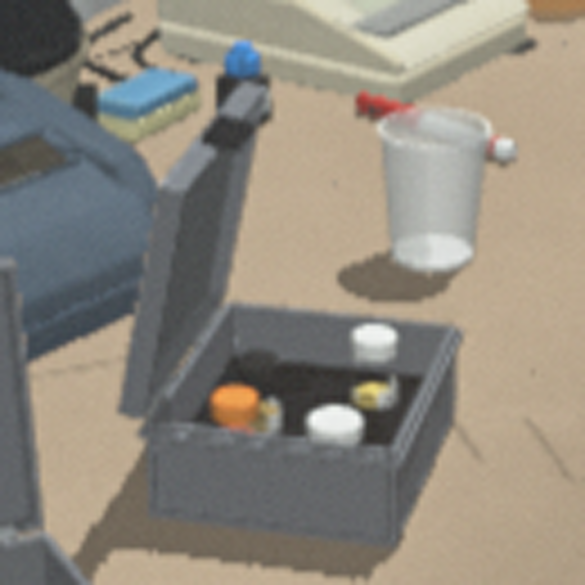

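The top crop shows the base front corners at (120,528) and (392,473), and the lid free-edge ends at (61,295) and (363,234). The scene crop shows the lid top corners at about (171,186) and (258,92). The lid is near upright.

```bash
cat > h.py <<'E'
from bench import arm, viewer
import numpy as np, cv2
P={n:viewer.camera_params(n) for n in("top","scene")}
def full(n,q): return np.array([270+q[0]/4,140+q[1]/4]) if n=="top" else np.array([270+q[0]/4.5,180+q[1]/4.5])
def plane(n,px,z):
    p=P[n];C=-p["R"].T@p["t"];d=p["R"].T@np.linalg.inv(p["intrinsics"])@[*px,1]
    return C+d*(z-C[2])/d[2]
def tri(a,b):
    M=[P[n]["intrinsics"]@np.c_[P[n]["R"],P[n]["t"]] for n in("top","scene")]
    X=cv2.triangulatePoints(M[0],M[1],a.reshape(2,1).astype(float),b.reshape(2,1).astype(float)).ravel();return X[:3]/X[3]
E
python3 - <<'E'
from h import *
fl=plane("top",full("top",(120,528)),.055);fr=plane("top",full("top",(392,473)),.055)
print("front",fl,fr,np.linalg.norm(fl-fr))
y=(fl-fr)/np.linalg.norm(fl-fr);x=np.array([y[1],-y[0],0]);h=(fl+fr)/2+.124*x
print("x",x,"yaw",np.degrees(np.arctan2(x[1],x[0])),"hinge",h)
f2=[plane("scene",full("scene",q),.055) for q in((152,432),(398,458),(460,330))];print("scene",f2)
for a,b in(((61,295),(171,186)),((363,234),(258,92))):
    X=tri(full("top",a),full("scene",b));print(X,"local",(X-h)@x,(X-h)@y,X[2]-.055)
print("device edge",[plane("top",full("top",q),z) for q in((120,15),(520,112)) for z in(0,.05)])
E
```

```text
front [0.41095289 0.04761887 0.055     ] [ 0.4359883  -0.09479238  0.055     ] 0.1445950698210212
x [0.98489696 0.17314149 0.        ] yaw 9.970522372983622 hinge [ 0.54559782 -0.00211721  0.055     ]
scene [array([0.52103283, 0.08185596, 0.055     ]), array([0.40468199, 0.05840059, 0.055     ]), array([ 0.42826982, -0.08105866,  0.055     ])]
[0.51583328 0.06646902 0.17627934] local -0.017439877372306185 0.07270384425693993 0.1212793390424601
[ 0.54044473 -0.07567813  0.17030254] local -0.01781170470659481 -0.07155771806716689 0.11530254097564302
device edge [array([0.70041418, 0.04457059, 0.        ]), array([0.68591558, 0.04237623, 0.05      ]), array([ 6.38885948e-01, -1.78494493e-01,  2.22044605e-16]), array([ 0.62724835, -0.17031654,  0.05      ])]
```

>>> {"name": "arm_command", "arguments": {"twist": [[0,0,-3.5],[0,0,0],[0,0,0],[0,0,0],[0,0,0],[0,0,0],[0,0,0],[0,0,0],[0,0,0],[0,0,0],[0,0,0],[0,0,0],[0,0,0],[0,0,0],[0,0,0],[0,0,0],[0,0,0],[0,0,0],[0,0,0],[0,0,0]], "offset": [[10,15,0],[20,30,0],[24,36,0],[24,36,0],[24,36,0],[24,36,0],[24,36,0],[24,36,0],[24,36,0],[24,36,0],[24,36,0],[24,36,0],[24,36,0],[24,36,0],[24,36,0],[24,36,0],[24,36,0],[20,30,0],[16,24,0],[10,15,0]], "claw": [-1,-1,-1,-1,-1,-1,-1,-1,-1,-1,-1,-1,-1,-1,-1,-1,-1,-1,-1,-1]}}

```text
time_s: 2.1
tcp_pos: [0.5936, -0.0005, 0.238]
orientation: [[0.985, 0.175, -0.001], [0.175, -0.985, 0.0], [-0.001, -0.0, -1.0]]
force: [0.1, -0.5, 0.6]
grip_width: 0.004
finger_force: 0.0
```

```bash
python3 - <<'E'
from h import *
a=viewer.read_camera("scene")[100:320,220:440]
cv2.imwrite("pics/sc2.png",cv2.resize(a,(594,594),interpolation=cv2.INTER_CUBIC)[:,:,::-1])
s=arm.observe();print(s["time_s"],s["tcp_pos"],np.round(s["orientation"],3),s["force"],s["grip_width"])
E
```

```text
2.15 [0.59458606 0.00084463 0.2381153 ] [[ 0.985  0.175  0.   ]
 [ 0.175 -0.985  0.002]
 [ 0.001 -0.002 -1.   ]] [0.93320997 1.7768599  0.59123353] -0.00023333116539564982
```

View pics/sc2.png

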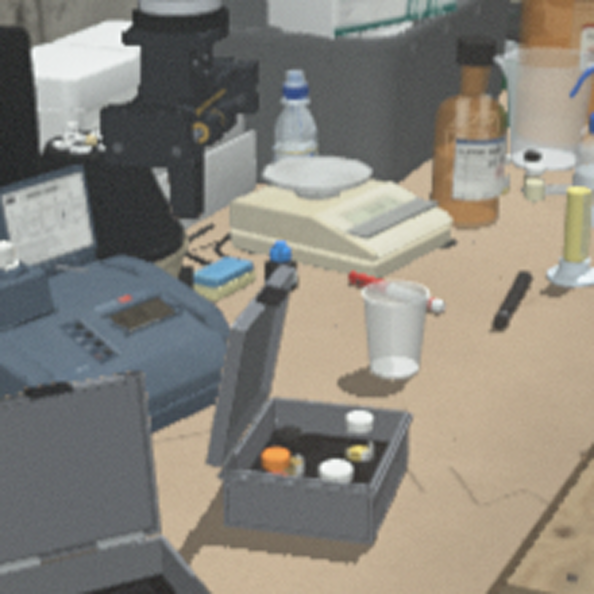

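The shut fingers hang behind and above the lid, with tips at about (190,215) in the crop, and are clear of the lid and device. Next I'll work out the arc.

```bash
python3 - <<'E'
from h import *
yaw=np.radians(10);H=np.array([.5456,-.0021])
def tcp(th,r=.095,t=.009):
    u=-r*np.cos(th)+.014*np.sin(th)+t
    return np.array([H[0]+u*np.cos(yaw),H[1]+u*np.sin(yaw),.055+r*np.sin(th)+.014*np.cos(th)])
p=tcp(1.45);print(np.round(p,3))
for th in np.arange(1.37,-.04,-.08):
    q=tcp(th);print(round(th,2),np.round((q-p)*1000).tolist(),np.round(q,3));p=tcp(th)
E
```

```text
[ 0.557 -0.     0.151]
1.37 [-8.0, -1.0, -0.0] [ 0.549 -0.001  0.151]
1.29 [-8.0, -1.0, -1.0] [ 0.542 -0.003  0.15 ]
1.21 [-7.0, -1.0, -1.0] [ 0.534 -0.004  0.149]
1.13 [-7.0, -1.0, -2.0] [ 0.527 -0.005  0.147]
1.05 [-7.0, -1.0, -3.0] [ 0.52  -0.007  0.144]
0.97 [-7.0, -1.0, -3.0] [ 0.513 -0.008  0.141]
0.89 [-7.0, -1.0, -4.0] [ 0.506 -0.009  0.138]
0.81 [-6.0, -1.0, -4.0] [ 0.5   -0.01   0.133]
0.73 [-6.0, -1.0, -5.0] [ 0.494 -0.011  0.129]
0.65 [-6.0, -1.0, -5.0] [ 0.488 -0.012  0.124]
0.57 [-5.0, -1.0, -6.0] [ 0.483 -0.013  0.118]
0.49 [-5.0, -1.0, -6.0] [ 0.478 -0.014  0.112]
0.41 [-4.0, -1.0, -6.0] [ 0.474 -0.015  0.106]
0.33 [-4.0, -1.0, -7.0] [ 0.47  -0.015  0.099]
0.25 [-3.0, -1.0, -7.0] [ 0.467 -0.016  0.092]
0.17 [-3.0, -0.0, -7.0] [ 0.465 -0.016  0.085]
0.09 [-2.0, -0.0, -7.0] [ 0.463 -0.017  0.077]
0.01 [-1.0, -0.0, -8.0] [ 0.461 -0.017  0.07 ]
```

>>> {"name": "arm_command", "arguments": {"twist": [[0,0,0],[0,0,0],[0,0,0],[0,0,0],[0,0,0]], "offset": [[0,0,-20],[0,0,-25],[0,0,-25],[0,0,-17],[0,0,0]], "claw": [-1,-1,-1,-1,-1]}}

```text
time_s: 2.65
tcp_pos: [0.5899, -0.0033, 0.1482]
orientation: [[0.985, 0.172, -0.007], [0.172, -0.985, -0.0], [-0.007, -0.001, -1.0]]
force: [-0.7, -0.1, -0.1]
grip_width: 0.005
finger_force: 0.0
```

>>> {"name": "arm_command", "arguments": {"twist": [[0,0,0],[0,0,0],[0,0,0],[0,0,0],[0,0,0],[0,0,0],[0,0,0],[0,0,0],[0,0,0],[0,0,0],[0,0,0]], "offset": [[-9,-1,0],[-9,-1,0],[-9,-1,0],[-9,-1,0],[-8,-1,0],[-8,-1,-1],[-7,-1,-1],[-7,-1,-2],[-7,-1,-3],[-7,-1,-3],[0,0,0]], "claw": [-1,-1,-1,-1,-1,-1,-1,-1,-1,-1,-1]}}

```text
time_s: 3.75
tcp_pos: [0.5113, -0.0125, 0.1407]
orientation: [[0.985, 0.173, -0.002], [0.173, -0.985, 0.0], [-0.002, -0.001, -1.0]]
force: [0.0, -0.4, -0.6]
grip_width: 0.008
finger_force: 0.0
```

```bash
python3 - <<'E'
from h import *
a=viewer.read_camera("scene")[100:320,220:440]
cv2.imwrite("pics/sc3.png",cv2.resize(a,(594,594),interpolation=cv2.INTER_CUBIC)[:,:,::-1])
E
```

```text
(no output)
```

View pics/sc3.png

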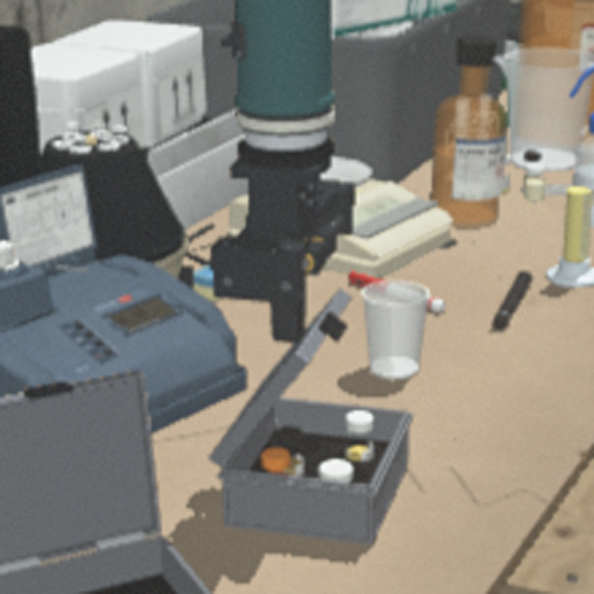

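The lid is tipping over ahead of the fingers, with its free edge at about (320,330) in the crop and roughly 55° open. The empty case is clear, so I'll carry on along the arc.

>>> {"name": "arm_command", "arguments": {"twist": [[0,0,0],[0,0,0],[0,0,0],[0,0,0],[0,0,0],[0,0,0],[0,0,0],[0,0,0],[0,0,0],[0,0,0],[0,0,0],[0,0,0],[0,0,0],[0,0,0]], "offset": [[-7,-1,-4],[-6,-1,-4],[-6,-1,-5],[-6,-1,-5],[-5,-1,-6],[-5,-1,-6],[-4,-1,-6],[-4,-1,-7],[-3,-1,-7],[-3,0,-7],[-2,0,-7],[-1,0,-7],[0,0,-2],[0,0,0]], "claw": [-1,-1,-1,-1,-1,-1,-1,-1,-1,-1,-1,-1,-1,-1]}}

```text
time_s: 5.2
tcp_pos: [0.4605, -0.0216, 0.0693]
orientation: [[0.985, 0.173, -0.002], [0.173, -0.985, -0.0], [-0.002, -0.0, -1.0]]
force: [-5.1, -0.1, 11.0]
grip_width: 0.007
finger_force: 5.3
```

Contact is at 0.069, the closed height. I'll press a little more, then look.

>>> {"name": "arm_command", "arguments": {"twist": [[0,0,0],[0,0,0],[0,0,0]], "offset": [[0,0,-2],[0,0,-1],[0,0,0]], "claw": [-1,-1,-1]}}

```text
time_s: 5.5
tcp_pos: [0.4606, -0.0216, 0.069]
orientation: [[0.985, 0.173, -0.003], [0.173, -0.985, -0.0], [-0.003, -0.0, -1.0]]
force: [-14.5, 0.0, 31.2]
grip_width: 0.004
finger_force: 16.2
```

>>> {"name": "arm_command", "arguments": {"twist": [[0,0,0],[0,0,0],[0,0,0],[0,0,0],[0,0,0],[0,0,0],[0,0,0]], "offset": [[0,0,5],[0,0,20],[0,0,30],[0,0,40],[0,0,30],[0,0,10],[0,0,0]], "claw": [-1,-1,-1,-1,-1,-1,-1]}}

```text
time_s: 6.2
tcp_pos: [0.4621, -0.0215, 0.2018]
orientation: [[0.985, 0.173, 0.003], [0.173, -0.985, -0.0], [0.003, 0.001, -1.0]]
force: [-0.0, -0.9, -0.1]
grip_width: 0.006
finger_force: 0.0
```

```bash
python3 - <<'E'
from h import *
a=viewer.read_camera("scene")[100:380,170:450]
cv2.imwrite("pics/sc4.png",cv2.resize(a,(588,588),interpolation=cv2.INTER_CUBIC)[:,:,::-1])
E
```

```text
(no output)
```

View pics/sc4.png

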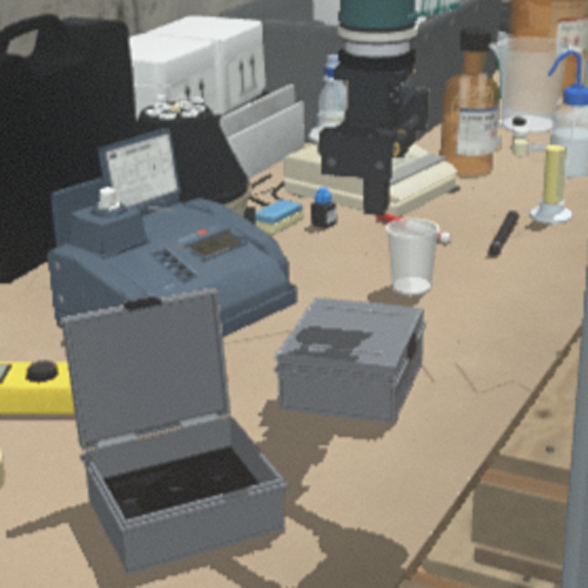

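The vial case is shut flat (its top is at about (350,330)), the empty case at (150,370) is still open, and the gripper is clear of both.

```bash
python3 -c "
from bench import arm
print(arm.close_job())"
```

```text
the job is handed in; nothing more can be done
None
```

The vial case's lid is lowered gently and closed flat, the empty case is still open, the arm is clear of both, and the job is handed in at about 6 s of the 32 s allowed (no verdict was returned).

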